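# Set the staining timer to 3

### The job

Set the staining timer for the next slide: roll the wide numbered wheel forward, top moving away from the timer's display end, until the 3 lies squarely on top. Leave the narrow wheel of the lamp dimmer beside it at its setting, and do not shift the covered culture dish.

Things in the scene. Friction and masses are not known exactly. Their poses are not given: they have to be found in the camera images.
- timer_wheel (a joint): Angle (rad) of the timer's WIDE wheel; grows as its top moves to the timer's +x. Black numerals 0-5 on its six faces (17 mm tall, tops to +x): 0 on top at 0, 1 at 1.047, 2 at 2.094, 3 at 3.142, 4 at 4.189, 5 at 5.236. Stops at -0.3 and 5.5. Starts between about 0 and 1, often off a number. No clicks; drag about 2 N at the paddles; stays where left.
- timer_axle (a point): Middle of that wheel's axle, 56 mm up; x = rolling direction, y along axle, z up. White six-sided drum 44 mm wide, faces 27 mm from axle; on its six edges grey paddles 4 mm thick, tips 48 mm from axle. Number squarely on top = paddles 30 deg ahead of and behind upright. Fixed white housing 136 (x) x 88 mm, top 66 mm up, dark display on its -x end facing the robot, yaw within 0.4.
- dimmer_wheel_rim (a point): Point on the lamp dimmer's wheel, 40 mm from its axle and turning with it; not to be turned. The dimmer is built like the timer, same height and length, fixed, but its wheel is NARROW, 16 mm wide, in a housing 56 mm wide. The two stand side by side, centres 0.2 to 0.5 m apart, either one on the left.
- dish_center (a point): Centre of a covered round culture dish, 93 mm across, 16 mm high, amber inside, loose on the table at the far left; leave it alone.
There are look-alikes about, which are no part of the job. What is shaped like the part that bears timer_wheel but green or purple is not meant.

How it is judged:
At the end, for the whole second after the job is handed in: The timer's wide wheel rests with the 3 on top, within about 14 degrees (0.24 rad) of square (value of joint timer_wheel between 2.9 and 3.38 rad and velocity of joint timer_wheel between -0.05 and 0.05 rad/s); the robot touches nothing.
It fails at once if the dimmer's narrow wheel is turned (its rim point moves more than 8 mm, about 11 degrees) (distance of dimmer_wheel_rim from where it was at the start of the episode above 0.008 m).
It fails at once if the culture dish is shifted more than 20 mm (distance of dish_center from where it was at the start of the episode above 0.02 m).
It also fails if it takes over 42 s, if anything falls off the work surface, if the arm or the gripper's body presses on something with over 40 N, if the wrist force passes 120 N, or if a joint passes its speed limit or range.

### The arm

A 6-joint arm with a two-finger parallel gripper is mounted at the origin on the work surface. World frame = base frame: x ahead of the robot, y to its left, z up, the work surface at z = 0. Lengths are in m, angles in rad, forces in N, time in s.
With the tool pointing down it reaches from about 0.375 to 0.9 m from the base axis. Payload 3.1 kg.
Tool frame: the origin (TCP) lies between the finger pads; the fingertips stand 8 mm ahead of it and the grasp point (between the pads) lies 11 mm behind it; z points along the fingers, y is the line along which they close (so a half turn about z gives the same grasp; the last joint's range is limited). The gripper opens to 87 mm and grips with 3 to 60 N. Pads are 19 mm wide; open, the fingers measure 117 mm over their backs; the gripper's body (75 mm by 190 mm) begins 51 mm behind the grasp point.
Start: joints at [-0.178, 0.527, 1.433, -0, 1.181, -0.178], TCP at [0.625, 0, 0.199] pointing down, gripper open.
Joint ranges: [-3.08, 3.08], [-0.75, 2.2], [0.22, 2.44], [-1.43, 4.57], [0, 2.65], [-2.85, 2.85]. Speed limits (rad/s): [2.79, 2.79, 3.14, 3.14, 3.14, 3.14].

### API

Orientations are given as a unit quaternion [x, y, z, w].
In Python, from rig import robot, vision, job gives the robot as it stands.
- The arm moves only by the shell command python3 -m handwheel 'ROWS' [OPENING] [FORCE]. ROWS is JSON, a list of rows, each a list of 4 numbers: the shift along the tool's x, y, z as a fraction of full scale, then the turn about the tool's z as a fraction of full scale. A call has 1 to 20 rows; each row is the pose to reach, as a shift and turn from the pose commanded when the call began, along the tool's axes at that moment, turning the shorter way round; what a row does not reach only later rows make up. Full scale, the value 1, is 300 mm for a shift and 2 pi rad for a turn. A row lasts 1/12 s, in which the tool goes at most 41.7 mm and 7.16 degrees, less where a joint would pass 70% of its speed; a pose out of reach is approached as far as the arm can. A call with a number of a shift or a turn outside -1 to 1 is refused whole. A call with a gripper value outside its range is refused whole. OPENING is the opening in per cent of the stroke, from 0 (shut) to 100 (fully open), set as the call begins (- or left out, the last holds). The fingers move at their own pace and stop on an object; FORCE is the grip in N (left out, the last holds). Time passes only in rows, so rows that repeat a pose let the fingers close. It gives the time, the measured TCP pose, the force, the opening and the grip force at its end, in the units of the state.
- robot.get_obs(): the state, without advancing time (a new reading comes with each control period).
- vision.camera(name): name is "scene" or "side" or "wrist"; returns a dict with "frame" (400x640x3 uint8, red, green, blue), "K" (3x3 intrinsics, pixels), "cam_to_world" (4x4, takes a point from camera to world coordinates); the wrist camera has in their place "hand_eye" (4x4, takes a point from camera to tool coordinates, whose origin is the TCP and whose axes are the flange's). Camera axes: x right, y down, z forward; pixel columns grow to the right and rows downward; lengths in m; the calibration is good to about 2 mm. A picture is of the moment at which its call begins: read the wrist's pose just before it. There is no depth.
- job.hand_in(): hands the job in; it is judged then, once.
Trained networks look in the newest picture that a camera, given by its name, has taken for a name from the list of things; names that differ only in an ending like _2 or _b are one class to them, and where a whole thing is asked for, a point or a joint stands for the part that bears it (a point fixed in the world has none). Each returns a list of dicts, best first, with "conf" (0 to 1); they miss things now and then, are a little off and sometimes report something else, mostly with a low value. They report only what shows in the picture. A call takes as long as a camera call. They do not tell look-alikes from the thing itself.
- vision.look_for(camera, label): "point" ([row, column] in pixels, amid what is visible of it).
- vision.outline_of(camera, label): "mask" (400x640 bool, what is visible of it) and "point" ([row, column] in pixels, amid what is visible of it).
The state is a dict: "time": time; "q": joint angles; "joint_velocities": joint speeds; "joint_torque": joint torques, N m; "position": TCP position; "tool_rot": TCP orientation; "ft_force": force on the tool from outside, world axes, zero at the start; "moment": the same for the moment, N m; "grip_width": finger opening in m; "grip_force": force on a finger pad.
Only numpy, scipy, OpenCV 4.12 (cv2) and the standard library are available. Lean on these libraries where they do the work, as an engineer would, in place of code of your own. Each camera call takes 0.05 s, during which the arm holds its last target. There are 200 camera calls.

## Working session

There is one attempt and no reset: what is moved stays moved. The work goes in short steps, Python scripts to look and compute and a shell command to move; the robot and the scene stay as the last step left them, time stands still between calls to the robot, and variables do not carry over. Pictures are saved under pics/ and viewed, at most 10 in all, crops included, and the job is handed in when it is done.

```bash
mkdir -p pics; ls; python3 - <<'E'
from rig import robot, vision, job
import cv2
for c in ("scene","side"):
    d=vision.camera(c); cv2.imwrite(f"pics/{c}0.png",d["frame"][:,:,::-1])
    print(c,d["K"].tolist(),d["cam_to_world"].round(4).tolist())
    for l in ("timer_wheel","timer_axle","dimmer_wheel_rim","dish_center"):
        print(l,[(x["conf"],x["point"]) for x in vision.look_for(c,l)])
o=robot.get_obs();print(o)
E
```

```text
pics
scene [[432.05679258591067, 0.0, 318.02952900939863], [0.0, 432.05679258591067, 208.46955920040165], [0.0, 0.0, 1.0]] [[0.5114, 0.6007, -0.6145, 1.2411], [0.8591, -0.3727, 0.3507, -0.2866], [-0.0184, -0.7073, -0.7067, 0.8997], [0.0, 0.0, 0.0, 1.0]]
timer_wheel [(0.91, [254.0, 366.8]), (0.75, [171.6, 350.6]), (0.71, [217.9, 319.5])]
timer_axle [(0.97, [180.7, 349.0]), (0.82, [183.9, 294.9]), (0.8, [262.1, 366.3]), (0.66, [223.7, 321.8])]
dimmer_wheel_rim [(0.69, [256.9, 227.4])]
dish_center [(0.78, [189.8, 417.6])]
side [[518.9465628664028, 0.0, 318.5554073804937], [0.0, 518.9465628664028, 205.87281828573336], [0.0, 0.0, 1.0]] [[-0.991, -0.0421, 0.1267, 0.3686], [-0.1316, 0.4694, -0.8731, 1.2903], [-0.0228, -0.882, -0.4707, 0.7225], [0.0, 0.0, 0.0, 1.0]]
timer_wheel [(0.93, [218.1, 399.1]), (0.92, [210.2, 320.0]), (0.75, [218.0, 250.9]), (0.66, [251.1, 358.2])]
timer_axle [(0.9, [225.9, 253.2]), (0.79, [225.3, 396.1]), (0.76, [266.3, 359.1]), (0.7, [222.4, 323.6])]
dimmer_wheel_rim [(0.55, [168.1, 327.4]), (0.17, [313.6, 289.5])]
dish_center [(0.69, [312.4, 292.0])]
{'time': 0.5, 'q': array([-1.78488603e-01,  5.27535583e-01,  1.43278901e+00, -1.75332942e-05,
        1.18140577e+00, -1.78500714e-01]), 'joint_velocities': array([ 0.00091072, -0.00157317,  0.000462  ,  0.00139176, -0.00094251,
        0.00022734]), 'joint_torque': array([-1.02261467e-03, -4.39601219e+01, -1.76790941e+01,  6.33313903e-02,
        5.15339558e-02, -5.17226863e-05]), 'position': array([6.24920571e-01, 4.54911779e-05, 1.98798118e-01]), 'tool_rot': array([ 7.07100144e-01,  7.07113415e-01, -4.59331379e-05, -5.19354149e-05]), 'ft_force': array([-0.3734166 , -0.72315936,  0.55247659]), 'moment': array([ 0.02136402, -0.02345881, -0.01094515]), 'grip_force': 0.0, 'grip_width': 0.08703465818718856}
```

View pics/scene0.png

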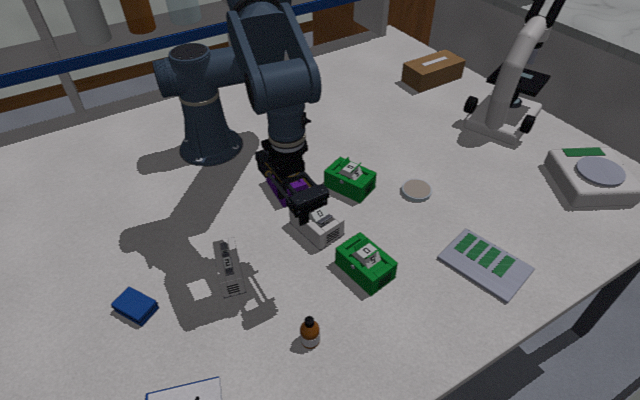

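View pics/side0.png

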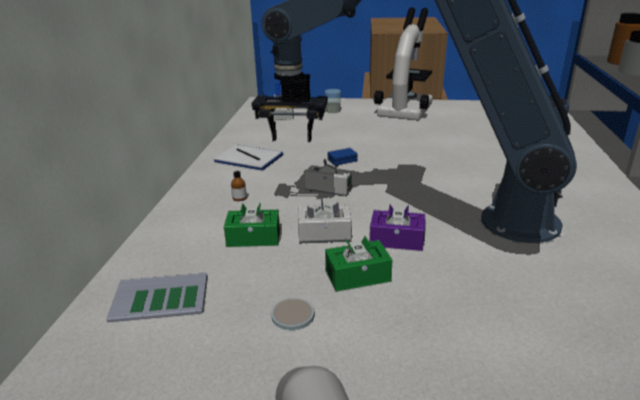

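The scene picture shows the white timer at about (row 223, col 317). It has a purple look-alike on the robot side and green ones beyond and beside it; the dimmer is at (265, 228) and the dish at (190, 416). Next I locate the timer and get a wrist view.

```bash
cat >h.py <<'E'
from rig import robot, vision, job
import cv2, numpy as np
from scipy.spatial.transform import Rotation as R
def cam(c):
    o=robot.get_obs(); d=vision.camera(c)
    if c=="wrist":
        T=np.eye(4);T[:3,:3]=R.from_quat(o["tool_rot"]).as_matrix();T[:3,3]=o["position"]
        d["cam_to_world"]=T@d["hand_eye"]
    return d
def onplane(d,rc,z):
    M=d["cam_to_world"];v=M[:3,:3]@np.linalg.solve(d["K"],[rc[1],rc[0],1]);p=M[:3,3]
    return p+v*(z-p[2])/v[2]
def proj(d,P):
    M=np.linalg.inv(d["cam_to_world"]);q=(M[:3,:3]@np.atleast_2d(P).T+M[:3,3:]);q=d["K"]@q
    return (q[:2]/q[2]).T
E
python3 - <<'E'
from h import *
np.set_printoptions(precision=4,suppress=True)
for c in ("scene","side"):
    d=cam(c)
    for l in ("timer_wheel","dimmer_wheel_rim","dish_center"):
        for x in vision.outline_of(c,l):
            print(c,l,x["conf"],x["point"],onplane(d,x["point"],.06 if l!="dish_center" else .01), np.median(d["frame"][x["mask"]],0))
d=cam("wrist");cv2.imwrite("pics/w0.png",d["frame"][:,:,::-1]);print(d["hand_eye"])
E
```

```text
scene timer_wheel 0.77 [171.8, 351.7] [0.4306 0.2955 0.06  ] [ 79. 105.  80.]
scene timer_wheel 0.75 [256.1, 369.3] [0.7208 0.1526 0.06  ] [ 77. 109.  79.]
scene timer_wheel 0.65 [217.1, 320.2] [0.5424 0.1182 0.06  ] [106. 106. 110.]
scene dimmer_wheel_rim 0.55 [258.8, 229.0] [ 0.5462 -0.1474  0.06  ] [48.5 48.  53. ]
scene dish_center 0.8 [189.3, 414.9] [0.5517 0.4465 0.01  ] [132. 124. 118.]
side timer_wheel 0.85 [219.5, 396.8] [0.3369 0.1171 0.06  ] [101. 101. 112.]
side timer_wheel 0.79 [211.6, 323.3] [0.5302 0.0923 0.06  ] [126. 129. 126.]
side timer_wheel 0.66 [250.2, 356.9] [0.429  0.2709 0.06  ] [ 98. 112. 100.]
side timer_wheel 0.6 [214.1, 250.8] [0.72   0.1234 0.06  ] [ 77. 102.  81.]
side dimmer_wheel_rim 0.47 [167.2, 325.8] [ 0.5583 -0.1971  0.06  ] [78. 79. 78.]
side dish_center 0.95 [312.5, 291.2] [0.5551 0.4475 0.01  ] [127. 120. 112.]
[[ 0.0013 -0.961  -0.2765  0.0765]
 [ 1.      0.0014 -0.     -0.0002]
 [ 0.0004 -0.2765  0.961  -0.1855]
 [ 0.      0.      0.      1.    ]]
```

View pics/w0.png

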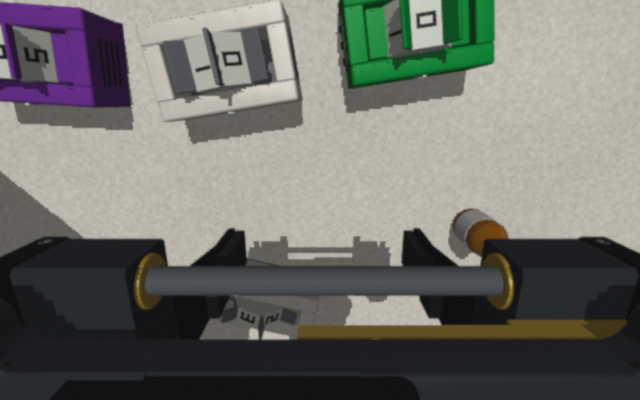

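The wrist picture shows the white timer at about (65, 222), yawed roughly +0.16, with the 1 behind and the 0 ahead and a paddle nearly upright. I'll turn the tool to the rolling direction, close the fingers and look again from behind.

```bash
python3 -m handwheel '[[0.317,-0.5,0,0.225],[0.317,-0.5,0,0.225],[0.317,-0.5,0,0.225],[0.317,-0.5,0,0.225],[0.317,-0.5,0,0.225],[0.317,-0.5,0,0.225],[0.317,-0.5,0,0.225],[0.317,-0.5,0,0.225],[0.317,-0.5,0,0.225],[0.317,-0.5,0,0.225],[0.317,-0.5,0,0.225],[0.317,-0.5,0,0.225],[0.317,-0.5,0,0.225],[0.317,-0.5,0,0.225],[0.317,-0.5,0,0.225]]' 0 20
python3 - <<'E'
from h import *
d=cam("wrist");cv2.imwrite("pics/w1.png",d["frame"][:,:,::-1])
print(robot.get_obs()["position"],R.from_quat(robot.get_obs()["tool_rot"]).as_matrix())
for x in vision.outline_of("wrist","timer_wheel"): print(x["conf"],x["point"],onplane(d,x["point"],.066))
E
```

```text
time: 2.2
position: [0.475, 0.0951, 0.1989]
tool_rot: [0.997, 0.079, 0.0, 0.0]
ft_force: [-1.1, 0.5, -0.1]
grip_width: 0.0018
grip_force: 0.0
[0.47498906 0.09514173 0.1989009 ] [[ 9.87556844e-01  1.57262427e-01  9.00483620e-05]
 [ 1.57262428e-01 -9.87556848e-01 -1.36889613e-05]
 [ 8.67751173e-05  2.76798515e-05 -9.99999996e-01]]
0.71 [197.3, 129.1] [0.42485352 0.29383451 0.066     ]
0.63 [123.6, 315.0] [0.5301642  0.11326689 0.066     ]
```

View pics/w1.png

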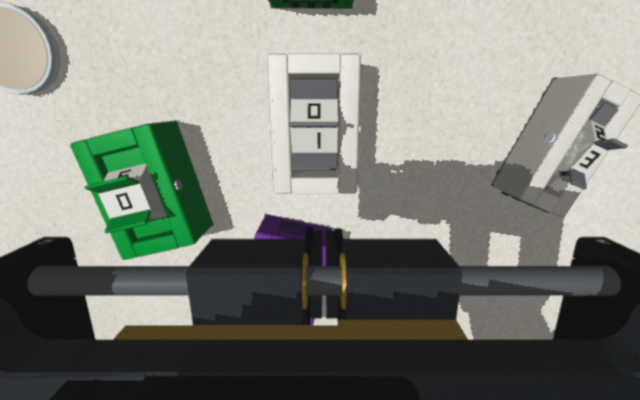

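The timer appears squarely aligned with the tool: housing corners at about (54,269), (54,359), (193,275) and (193,358). The wheel shows 0 ahead and 1 behind, with the paddle between them at row 125.

```bash
python3 - <<'E'
from h import *
d=cam("wrist");o=robot.get_obs();Rm=R.from_quat(o["tool_rot"]).as_matrix()
g=d["frame"].astype(int).min(2)
for r in (62,185): print(r,[ (c,g[r,c]) for c in range(255,375,1) if abs(g[r,c]-g[r,c-1])>12])
for c in (280,350): print(c,[ (r,g[r,c]) for r in range(40,210) if abs(g[r,c]-g[r-1,c])>12])
C=np.array([onplane(d,p,.066) for p in [(54,269),(54,359),(192,274),(192,358)]])
print(C.round(4)); c=C.mean(0); print("tool-frame centre",Rm.T@(c-o["position"]))
f=C[:2].mean(0)-C[2:].mean(0); print(np.linalg.norm(f),np.linalg.norm(C[0]-C[1]),np.linalg.norm(C[2]-C[3]),np.arctan2(f[1],f[0]),np.arctan2(Rm[1,0],Rm[0,0]))
# paddle tip row for each phi
u=f/np.linalg.norm(f);ax=c.copy();ax[2]=.056
for ph in range(-30,31,10):
    a=np.radians(ph);print(ph,proj(d,[ax+k*(u*np.sin(a)+np.array([0,0,np.cos(a)])) for k in (.031,.048)]).round(1).tolist())
cv2.imwrite("pics/w1c.png",cv2.resize(d["frame"][50:200,250:380,::-1],None,fx=4,fy=4))
E
```

```text
62 [(268, np.int64(213)), (269, np.int64(227)), (285, np.int64(207)), (286, np.int64(178)), (288, np.int64(207)), (289, np.int64(224)), (339, np.int64(187)), (341, np.int64(208)), (342, np.int64(223)), (358, np.int64(197)), (359, np.int64(168)), (360, np.int64(155)), (361, np.int64(183)), (362, np.int64(197))]
185 [(289, np.int64(190)), (290, np.int64(172)), (292, np.int64(207)), (336, np.int64(199)), (337, np.int64(151)), (338, np.int64(113)), (357, np.int64(132))]
280 [(53, np.int64(181)), (55, np.int64(208)), (56, np.int64(221)), (192, np.int64(194)), (193, np.int64(181)), (194, np.int64(195))]
350 [(53, np.int64(177)), (55, np.int64(206)), (56, np.int64(219)), (123, np.int64(161)), (124, np.int64(125)), (125, np.int64(112)), (127, np.int64(154)), (128, np.int64(194)), (129, np.int64(208)), (165, np.int64(163)), (166, np.int64(141)), (168, np.int64(120)), (193, np.int64(149)), (194, np.int64(188)), (195, np.int64(203))]
[[0.5856 0.1647 0.066 ]
 [0.5988 0.0826 0.066 ]
 [0.4548 0.1449 0.066 ]
 [0.4686 0.0586 0.066 ]]
tool-frame centre [ 0.05405135 -0.00921248  0.13288124]
0.1323239358373999 0.08317873832831015 0.0873537018266857 0.16634646808799117 0.15755513158503925
-30 [[314.8, 145.1], [314.5, 156.5]]
-20 [[314.7, 140.1], [314.2, 148.7]]
-10 [[314.5, 134.6], [314.0, 139.8]]
0 [[314.4, 128.7], [313.9, 130.1]]
10 [[314.4, 122.6], [313.7, 120.2]]
20 [[314.3, 116.7], [313.7, 110.5]]
30 [[314.3, 111.1], [313.6, 101.3]]
```

View pics/w1c.png

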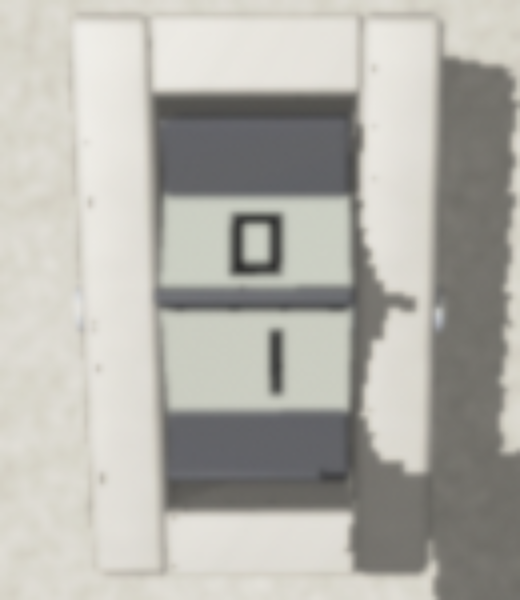

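Axle sits +54 mm in x and −9 mm in y from the tool, and the top paddle is about 5° ahead of upright, so θ ≈ 0.6. I'll enter behind that paddle and push it forward.

```bash
python3 -m handwheel '[[0.118,-0.031,0,0],[0.118,-0.031,0,0],[0.118,-0.031,0.1,0],[0.118,-0.031,0.2,0],[0.118,-0.031,0.28,0],[0.118,-0.031,0.333,0],[0.118,-0.031,0.333,0],[0.118,-0.031,0.333,0]]'
python3 -m handwheel '[[0.016,0,0,0],[0.032,0,0,0],[0.048,0,0,0],[0.064,0,0,0],[0.08,0,0,0],[0.096,0,0,0],[0.112,0,0,0],[0.125,0,0,0],[0.13,0,0,0],[0.13,0,0,0],[0.13,0,0,0]]'
```

```text
time: 3.02
position: [0.5082, 0.1098, 0.0984]
tool_rot: [0.997, 0.079, -0.001, -0.0]
ft_force: [0.3, 0.9, 0.5]
grip_width: 0.0006
grip_force: 0.0
time: 3.93
position: [0.5468, 0.116, 0.0988]
tool_rot: [0.997, 0.078, -0.0, -0.0]
ft_force: [-0.1, 0.2, -0.6]
grip_width: 0.0008
grip_force: 0.0
```

```bash
python3 -m handwheel '[[-0.015,0,0,0],[-0.015,0,-0.1,0],[-0.015,0,-0.2,0],[-0.13,0,-0.3,0],[-0.247,0,-0.333,0],[-0.247,0,-0.333,0],[-0.247,0,-0.333,0]]'
python3 - <<'E'
from h import *
d=cam("wrist");o=robot.get_obs();print(o["position"])
cv2.imwrite("pics/w2.png",cv2.resize(d["frame"][50:200,230:380,::-1],None,fx=3,fy=3))
ax=np.array([.5269,.1127,.056]);u=np.array([np.cos(.162),np.sin(.162),0])
for ph in range(-40,61,10):
    a=np.radians(ph);print(ph,((proj(d,[ax+k*(u*np.sin(a)+np.array([0,0,np.cos(a)])) for k in (.031,.048)])-[230,50])*3).round().tolist())
E
```

```text
time: 4.52
position: [0.4714, 0.1044, 0.1997]
tool_rot: [0.997, 0.078, -0.0, -0.0]
ft_force: [1.6, 0.2, -0.1]
grip_width: 0.0002
grip_force: 0.0
[0.47320867 0.10433048 0.19935492]
-40 [[285.0, 291.0], [285.0, 332.0]]
-30 [[285.0, 278.0], [285.0, 312.0]]
-20 [[285.0, 263.0], [285.0, 288.0]]
-10 [[285.0, 246.0], [285.0, 262.0]]
0 [[285.0, 229.0], [285.0, 233.0]]
10 [[285.0, 211.0], [285.0, 203.0]]
20 [[285.0, 193.0], [285.0, 174.0]]
30 [[285.0, 176.0], [285.0, 146.0]]
40 [[285.0, 161.0], [285.0, 122.0]]
50 [[285.0, 148.0], [285.0, 102.0]]
60 [[285.0, 138.0], [284.0, 86.0]]
```

View pics/w2.png

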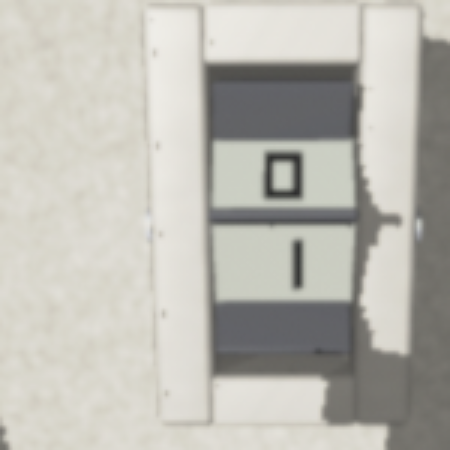

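The wheel shows unchanged: 0 and 1 with the paddle at crop row 215, so the push missed. I'll repeat the descent and look at it from the side.

```bash
python3 -m handwheel '[[0.118,0,0,0],[0.118,0,0.1,0],[0.118,0,0.2,0],[0.118,0,0.28,0],[0.118,0,0.333,0],[0.118,0,0.333,0],[0.118,0,0.333,0]]'
python3 - <<'E'
from h import *
ax=np.array([.5269,.1127,.056])
s=cam("side");c=cam("scene")
def crop(d,p,n=50):
    x,y=proj(d,p)[0].astype(int); print(x,y); return cv2.resize(d["frame"][y-n:y+n,x-n:x+n,::-1],(400,400),interpolation=cv2.INTER_CUBIC)
cv2.imwrite("pics/s3.png",np.hstack([crop(s,ax),crop(c,ax)]))
o=robot.get_obs()
tip=o["position"]-[0,0,.008]
for d in (s,c): print(((proj(d,[ax,ax+[0,0,.048],tip])-proj(d,ax).astype(int)+50)*4).round())
E
```

```text
time: 5.15
position: [0.5088, 0.1099, 0.0975]
tool_rot: [0.997, 0.078, -0.001, -0.0]
ft_force: [1.0, 0.1, 0.4]
grip_width: 0.0004
grip_force: 0.0
323 216
315 215
[[202. 203.]
 [201. 138.]
 [228. 154.]]
[[202. 202.]
 [201. 151.]
 [185. 151.]]
```

View pics/s3.png

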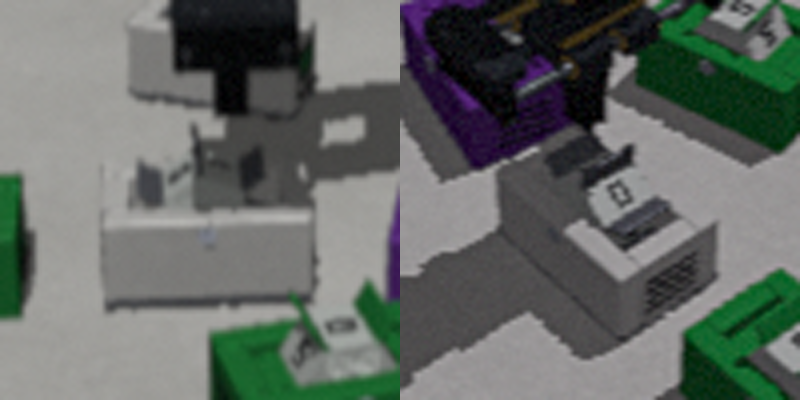

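The finger bottom appears at side-crop (113,232) and scene-crop (120,190), well above the predicted rows. So I'll triangulate the fingertip and the paddle from both cameras.

```bash
python3 - <<'E'
from h import *
np.set_printoptions(precision=4,suppress=True)
s=cam("side");c=cam("scene")
def P(d): return d["K"]@np.linalg.inv(d["cam_to_world"])[:3]
def tri(a,b):
    X=cv2.triangulatePoints(P(s),P(c),np.array(a,float)[:,None],np.array(b,float)[:,None])[:,0];X=X[:3]/X[3]
    return X,proj(s,X)-a,proj(c,X)-b
S=lambda x,y:(273+x/4,166+y/4)
C=lambda x,y:(265+(x-400)/4,165+y/4)
print("tip",tri(S(232,113),C(590,122)))
print("paddle",tri(S(195,125),C(620,155)))
print("paddle+y end",tri(S(195,125),C(633,148)))
print("top corner +x+y",tri(S(103,222),C(717,225)))
o=robot.get_obs();print(o["position"],o["q"])
E
cat h.py >/dev/null; python3 - <<'E'
import cv2;im=cv2.imread('pics/s3.png');print(im[60:170:4,232].min(1).tolist());print(im[60:170:4,590].min(1).tolist())
E
```

```text
tip (array([0.5091, 0.112 , 0.1205]), array([[-0.9145,  0.6926]]), array([[-1.1411, -1.1272]]))
paddle (array([0.5345, 0.1168, 0.1118]), array([[-1.6623,  1.186 ]]), array([[-2.084 , -1.9817]]))
paddle+y end (array([0.5344, 0.1254, 0.1154]), array([[-2.0758,  1.4702]]), array([[-2.574 , -2.4485]]))
top corner +x+y (array([0.5874, 0.1617, 0.0644]), array([[-1.0923,  0.6672]]), array([[-1.3559, -1.1262]]))
[0.5101 0.1099 0.1001] [-0.0021  0.5359  1.7852  0.      0.8176  1.4116]
[5, 7, 5, 5, 6, 2, 6, 8, 9, 6, 7, 9, 5, 14, 43, 62, 67, 69, 67, 66, 68, 70, 71, 70, 71, 72, 67, 65]
[15, 8, 13, 11, 18, 7, 6, 17, 9, 4, 2, 9, 8, 3, 0, 0, 13, 30, 36, 32, 33, 42, 37, 35, 38, 61, 68, 43]
```

The fingertip really stands at z ≈ 0.118, too high. Lowering 25 mm, then push.

```bash
python3 -m handwheel '[[0,0,0.03,0],[0,0,0.06,0],[0,0,0.083,0],[0,0,0.083,0],[0,0,0.083,0]]'
python3 -m handwheel '[[0.016,0,0,0],[0.032,0,0,0],[0.048,0,0,0],[0.064,0,0,0],[0.08,0,0,0]]'
python3 -m handwheel '[[0.016,0,0,0],[0.032,0,0,0],[0.045,0,0,0],[0.045,0,0,0],[0.045,0,0,0]]'
python3 - <<'E'
from h import *
ax=np.array([.5269,.1127,.056])
s=cam("side");c=cam("scene")
def crop(d,p,n=50):
    x,y=proj(d,p)[0].astype(int); return cv2.resize(d["frame"][y-n:y+n,x-n:x+n,::-1],(400,400),interpolation=cv2.INTER_CUBIC)
cv2.imwrite("pics/s4.png",np.hstack([crop(s,ax),crop(c,ax)]))
E
```

```text
time: 5.77
position: [0.5081, 0.1099, 0.0733]
tool_rot: [0.997, 0.078, -0.001, -0.0]
ft_force: [-0.3, -0.4, 0.7]
grip_width: 0.0006
grip_force: 0.0
time: 6.18
position: [0.5316, 0.1137, 0.0737]
tool_rot: [0.997, 0.079, -0.001, -0.0]
ft_force: [-2.0, 0.4, -1.2]
grip_width: 0.0009
grip_force: 1.1
time: 6.6
position: [0.5474, 0.1158, 0.0745]
tool_rot: [0.997, 0.078, 0.001, 0.0]
ft_force: [-0.1, -0.0, 0.7]
grip_width: 0.0003
grip_force: 0.0
```

View pics/s4.png

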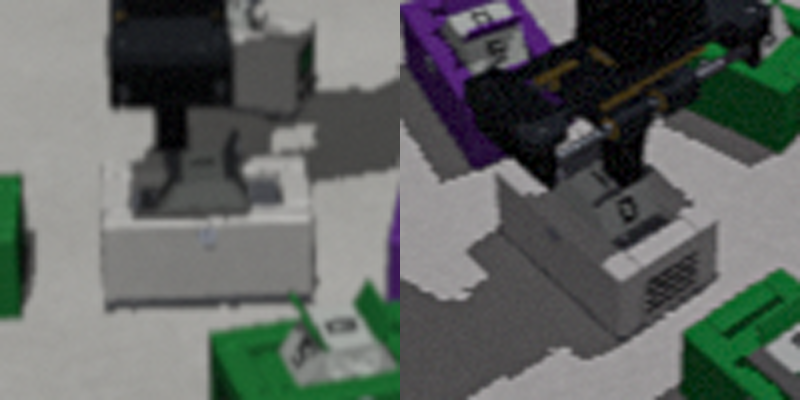

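The push worked: the paddle now leans about 30° forward, with 1 coming onto the top. Next stroke, from behind the following paddle.

```bash
python3 -m handwheel '[[-0.015,0,0,0],[-0.015,0,-0.07,0],[-0.015,0,-0.133,0],[-0.12,0,-0.133,0],[-0.22,0,-0.133,0],[-0.22,0,-0.133,0],[-0.22,0,-0.08,0],[-0.22,0,-0.02,0],[-0.22,0,0.013,0],[-0.22,0,0.013,0],[-0.22,0,0.013,0]]'
python3 -m handwheel '[[0.016,0,0,0],[0.032,0,0,0],[0.048,0,0,0],[0.064,0,0,0],[0.08,0,0,0],[0.096,0,0,0],[0.112,0,0,0],[0.128,0,0,0],[0.144,0,0,0],[0.16,0,0,0],[0.176,0,0,0],[0.192,0,0,0],[0.208,0,0,0],[0.225,0,0,0],[0.225,0,0,0],[0.225,0,0,0]]'
```

```text
time: 7.62
position: [0.4801, 0.1055, 0.0698]
tool_rot: [0.997, 0.078, -0.001, -0.0]
ft_force: [0.1, 1.3, -0.5]
grip_width: 0.0007
grip_force: 0.0
time: 8.95
position: [0.5496, 0.1161, 0.0707]
tool_rot: [0.997, 0.078, 0.002, 0.0]
ft_force: [-0.7, 0.7, 0.4]
grip_width: -0.0001
grip_force: 0.0
```

```bash
python3 -m handwheel '[[-0.015,0,0,0],[-0.015,0,-0.1,0],[-0.015,0,-0.2,0],[-0.12,0,-0.32,0],[-0.25,0,-0.43,0],[-0.26,0,-0.43,0],[-0.26,0,-0.43,0],[-0.26,0,-0.43,0]]'
python3 - <<'E'
from h import *
d=cam("wrist");o=robot.get_obs();print(o["position"])
cv2.imwrite("pics/w5.png",cv2.resize(d["frame"][50:200,230:380,::-1],None,fx=3,fy=3))
ax=np.array([.5269,.1127,.056]);u=np.array([np.cos(.162),np.sin(.162),0])
for ph in range(-50,61,10):
    a=np.radians(ph);print(ph,((proj(d,[ax+k*(u*np.sin(a)+np.array([0,0,np.cos(a)])) for k in (.031,.048)])-[230,50])*3).round()[:,1].tolist())
E
```

```text
time: 9.62
position: [0.4704, 0.1038, 0.2001]
tool_rot: [0.997, 0.078, 0.002, 0.0]
ft_force: [0.1, -0.3, 0.1]
grip_width: 0.0004
grip_force: 0.0
[0.47091347 0.10375919 0.19936478]
-50 [299.0, 345.0]
-40 [289.0, 329.0]
-30 [276.0, 310.0]
-20 [261.0, 286.0]
-10 [244.0, 259.0]
0 [226.0, 230.0]
10 [208.0, 200.0]
20 [191.0, 171.0]
30 [174.0, 144.0]
40 [159.0, 120.0]
50 [146.0, 100.0]
60 [136.0, 84.0]
```

View pics/w5.png

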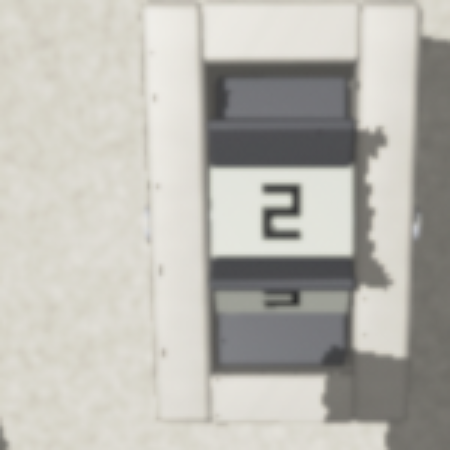

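The 2 is on top, with the paddles at about +39° and −20°, so θ ≈ 130°. About 50° remains, and I'll end this stroke 9.5 mm short of the last one.

```bash
python3 -m handwheel '[[0.045,0,0.1,0],[0.045,0,0.2,0],[0.045,0,0.3,0],[0.045,0,0.38,0],[0.045,0,0.43,0],[0.045,0,0.43,0],[0.045,0,0.43,0]]'
python3 -m handwheel '[[0.015,0,0,0],[0.03,0,0,0],[0.045,0,0,0],[0.06,0,0,0],[0.075,0,0,0],[0.09,0,0,0],[0.105,0,0,0],[0.12,0,0,0],[0.135,0,0,0],[0.15,0,0,0],[0.16,0,0,0],[0.17,0,0,0],[0.178,0,0,0],[0.183,0,0,0],[0.183,0,0,0],[0.183,0,0,0]]'
python3 -m handwheel '[[-0.015,0,0,0],[-0.015,0,-0.1,0],[-0.015,0,-0.2,0],[-0.12,0,-0.32,0],[-0.22,0,-0.43,0],[-0.228,0,-0.43,0],[-0.228,0,-0.43,0],[-0.228,0,-0.43,0]]'
python3 - <<'E'
from h import *
d=cam("wrist");o=robot.get_obs();print(o["position"])
cv2.imwrite("pics/w6.png",cv2.resize(d["frame"][50:200,230:380,::-1],None,fx=3,fy=3))
E
```

```text
time: 10.25
position: [0.4835, 0.1059, 0.0684]
tool_rot: [0.997, 0.078, -0.002, -0.0]
ft_force: [0.0, -0.1, 0.1]
grip_width: 0.0004
grip_force: 0.0
time: 11.58
position: [0.5387, 0.1145, 0.0704]
tool_rot: [0.997, 0.078, 0.001, 0.0]
ft_force: [-0.7, -1.1, -0.4]
grip_width: 0.0004
grip_force: 0.4
time: 12.25
position: [0.4712, 0.1038, 0.1996]
tool_rot: [0.997, 0.078, 0.002, 0.0]
ft_force: [-0.6, 0.2, -0.7]
grip_width: 0.0002
grip_force: 0.0
[0.4713009  0.10375099 0.19880732]
```

View pics/w6.png

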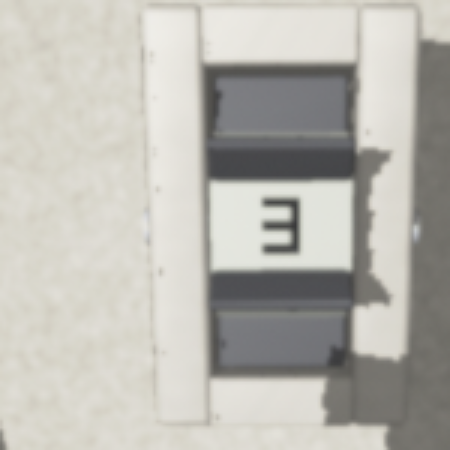

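The 3 is on top, with the paddle tips at crop rows 138 and 305 (about ±30°). The gripper is clear, so I'm handing in.

```bash
python3 -c "
from rig import job
print(job.hand_in())"
```

```text
the job is handed in; nothing more can be done
None
```

The timer's wide wheel now rests with the 3 on top, within a few degrees of square by the last wrist picture. The arm was clear of everything and never went near the dimmer or the dish; I handed the job in at about 12 s and got no verdict back.

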